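Set the iris of the bottle-checking lamp

TASK

The next bottles to be checked come from the yellow crates: set the bottle-checking lamp for them by pushing the post of its iris lever round its arc, gently and with the outside of the fingers, never pinching it, until the lever's pointer stands over the middle of the yellow mark, then take the hand away. Leave the two bottles and the bowl standing where they are.

Things in the scene. Friction and masses are not known exactly. Their poses are not given: they have to be found in the camera images.
- lamp: Bottle-checking lamp, fixed to the counter: white round scale plate, 290 mm diameter, 12 mm thick; on it a dark drum and a metal iris ring, 156 mm diameter, top 67 mm above the counter. Origin: centre of the underside, on the ring's upright axis. x points along the middle of the lever's arc; z up. At -x a dark block, 42 mm high, reaches 115 mm from the axis.
- iris (a joint): Angle of the iris ring and its lever, rad: 0 when the lever points along the lamp's x axis, growing counter-clockwise seen from above. Stops at -1.3 and 1.3. Moves with about 1 to 2 N at the post (light dry friction, no spring) and stays where it is left.
- lever_post (a point): Centre of the top of the lever's post: an upright blue round post of 14 mm diameter, 105 mm from the ring's axis, its top 102 mm above the counter and free above the lever arm (a flat bar 12 mm wide, top 62 mm above the counter).
- pointer_tip (a point): Tip of the thin black pointer (3 mm wide) that hangs from the lever close over the scale plate, straight outward from the post: 130 mm from the ring's axis, 21.5 mm above the counter.
- mark_yellow: The yellow round mark on the scale plate, 22 mm diameter, 1.5 mm thick, its middle 130 mm from the ring's axis, fixed. Origin: centre of its underside. The three marks stand about -1.05, 0.25 and 1.05 rad round from the lamp's x axis; which colour is where varies.
- mark_green: The green round mark, like the yellow one; not wanted now.
- mark_red: The red round mark, like the yellow one; not wanted now.
- bottle_amber: Loose amber glass bottle, 60 mm diameter, 190 mm high, standing upright to one side of the lamp. Origin: centre of its underside. To be left alone.
- bottle_green: Loose green glass bottle, 60 mm diameter, 190 mm high, standing upright to the other side of the lamp. Origin: centre of its underside. To be left alone.
- cap_bowl: Loose white bowl, 90 mm diameter, 45 mm high, on the counter. Origin: centre of its underside. To be left alone.

How it is judged:
By the outcome, as a careful person would: the job done as asked, in the order asked, and still so for the second after the job is handed in, with the robot touching nothing.
It also fails if it takes over 48 s, if anything falls off the work surface, if the arm or the gripper's body presses on something with over 40 N, if the wrist force passes 120 N, or if a joint passes its speed limit or range.

ROBOT

A 7-joint arm with a two-finger parallel gripper is mounted at the origin on the work surface. World frame = base frame: x ahead of the robot, y to its left, z up, the work surface at z = 0. Lengths are in m, angles in rad, forces in N, time in s.
With the tool pointing down it reaches from about 0.375 to 0.925 m from the base axis. Payload 3.1 kg.
Tool frame: the origin (TCP) lies between the finger pads; the fingertips stand 19 mm ahead of it and the grasp point (between the pads) is the TCP; z points along the fingers, y is the direction in which the jaws open and shut (so a half turn about z gives the same grasp; the last joint's range is limited). The gripper opens to 85 mm and grips with 20 to 120 N. Pads are 22 mm wide; open, the fingers measure 114 mm over their backs; the gripper's body (76 mm by 85 mm) begins 54 mm behind the grasp point. The pads swing forward as they close: fully open they stand 13 mm farther back than shut.
Start: joints at [-1.393, 0.383, 0.044, 1.598, -0.018, 1.161, -0.05], TCP at [0.177, 0.625, 0.25] pointing down, gripper open.
Joint ranges: [-2.61, 2.61], [-0.41, 2.15], [-1.48, 1.57], [0, 2.5], [-1.57, 4.71], [0.05, 1.97], [-2.85, 2.85]. Speed limits (rad/s): [2.79, 2.79, 3.14, 3.14, 3.14, 3.14, 3.14].

INTERFACE

Orientations are given as a unit quaternion [x, y, z, w].
In Python, from bench import move_ptp, movel, move_j, move_gripper, pause, inverse_kinematics, read_camera, camera_params, MotionError, sign_off, look_for, tip_of, read_time_s, read_qpos, read_joint_vel, read_effort, read_eef_pos, read_tcp_rot, read_ft_force, read_ft_torque, read_finger_gap gives the robot as it stands. Calls block until the motion is done:
- move_ptp(position, orientation): joint-space move of the TCP to a pose.
- movel(position, orientation=None, speed=0.15): straight line of the TCP; orientation=None keeps the orientation; speed is the mean speed in m/s.
- move_j(angles): joint-space move.
- move_gripper(opening, effort=None): finger opening in m; effort is the grip in N (None keeps the last); returns when the fingers have stopped.
- pause(seconds).
- inverse_kinematics(position, orientation): joint angles nearest the present ones, or None.
- read_camera(name): name is "side" or "top" or "wrist"; returns the picture (384x512x3 uint8, red, green, blue); there is no depth.
- camera_params(name): a dict with "K" (3x3 intrinsics, pixels), "camera_from_world" (4x4, takes a point from world to camera coordinates). Camera axes: x right, y down, z forward; pixel columns grow to the right and rows downward; lengths in m; the calibration is good to about 2 mm. A picture is of the moment at which its call begins: read the wrist's pose just before it. camera_params takes no time and is no camera call; for the wrist camera it gives the pose at the moment of the call.
A pose or a line that the arm cannot do raises MotionError and nothing moves.
- sign_off(): hands the job in, once; it reports no verdict.
Trained networks look in the newest picture that a camera, given by its name, has taken for a name from the list of things; names that differ only in an ending like _2 or _b are one class to them, and where a whole thing is asked for, a point or a joint stands for the part that bears it (a point fixed in the world has none). Each returns a list of dicts, best first, with "confidence" (0 to 1); they miss things now and then, are a little off and sometimes report something else, mostly with a low value. They report only what shows in the picture. A call takes as long as a camera call.
- look_for(camera, name): "at" ([column, row] in pixels, amid what is visible of it).
- tip_of(camera, name): "at" ([column, row] in pixels: a listed point, or the origin of a listed thing).
Readings, each from a call of its own:
- read_time_s(): time.
- read_qpos(): joint angles.
- read_joint_vel(): joint speeds.
- read_effort(): joint torques, N m.
- read_eef_pos(): TCP position.
- read_tcp_rot(): TCP orientation.
- read_ft_force(): force on the tool from outside, world axes, zero at the start.
- read_ft_torque(): the same for the moment, N m.
- read_finger_gap(): finger opening in m.
Only numpy, scipy, OpenCV 4.12 (cv2) and the standard library are available. Lean on these libraries where they do the work, as an engineer would, in place of code of your own. Each camera call takes 0.05 s, during which the arm holds its last target.

## Working session

There is one attempt and no reset: what is moved stays moved. The work goes in short steps, each a Python script; the robot and the scene stay as the last script left them, time stands still between calls to the robot, and variables do not carry over. Pictures are saved under pics/ and viewed, and the job is handed in when it is done.

```bash
mkdir -p pics; ls; cat > h.py <<'E'
from bench import *
import numpy as np, cv2
def snap(c,n):
    im=read_camera(c); cv2.imwrite(f'pics/{n}.png',im[:,:,::-1]); return im
def ray(c,px):
    P=camera_params(c);K=np.array(P["K"]);T=np.array(P["camera_from_world"])
    R=T[:3,:3];o=-R.T@T[:3,3];d=R.T@np.linalg.inv(K)@np.array([px[0],px[1],1.]);return o,d
def atz(c,px,z):
    o,d=ray(c,px);return o+d*(z-o[2])/d[2]
def proj(c,p):
    P=camera_params(c);q=np.array(P["camera_from_world"])@np.append(p,1);u=np.array(P["K"])@q[:3];return u[:2]/u[2]
E
python3 - <<'E'
from h import *
print(read_time_s(),read_eef_pos(),read_tcp_rot(),read_finger_gap())
Z=dict(lamp=0,lever_post=.102,pointer_tip=.0215,mark_yellow=.012,mark_green=.012,mark_red=.012,bottle_amber=0,bottle_green=0,cap_bowl=0)
for c in ["top","side"]:
    snap(c,c+"0")
    for n,z in Z.items():
        r=tip_of(c,n)
        for d in r[:2]: print(c,n,np.round(d["at"],1),round(d["confidence"],2),np.round(atz(c,d["at"],z),4))
print(read_time_s())
E
```

```text
pics
0.0 [0.17675516 0.62455656 0.24886456] [ 1.37427188e-01  9.90510969e-01 -1.33168696e-03 -1.19637464e-04] 0.0855973268742829
top lamp [280.2 223.1] 0.78 [ 0.5554 -0.0616  0.    ]
top lever_post [310.2 182.2] 0.77 [ 0.6327 -0.1173  0.102 ]
top pointer_tip [269.7 170.8] 0.18 [ 0.6762 -0.0353  0.0215]
top pointer_tip [314.  182.3] 0.15 [ 0.6501 -0.1394  0.0215]
top mark_yellow [232.9 198.1] 0.38 [0.6114 0.0503 0.012 ]
top mark_green [328.7 195.5] 0.49 [ 0.6208 -0.1753  0.012 ]
top mark_red [265.2 173.9] 0.45 [ 0.6708 -0.0252  0.012 ]
top bottle_amber [388.  222.7] 0.74 [ 0.5595 -0.3172  0.    ]
top bottle_green [179.6 251.3] 0.8 [0.487  0.1716 0.    ]
top bottle_green [281.2 224.3] 0.39 [ 0.5526 -0.064   0.    ]
top cap_bowl [238.9 122.4] 0.65 [0.8024 0.0392 0.    ]
side lamp [258.2 256.5] 0.64 [ 0.5538 -0.0818  0.    ]
side lever_post [297.1 233.8] 0.81 [ 0.6364 -0.125   0.102 ]
side pointer_tip [301.4 254.6] 0.62 [ 0.648  -0.1411  0.0215]
side pointer_tip [197.4 203.8] 0.23 [0.4802 0.1401 0.0215]
side mark_yellow [254.6 210.8] 0.48 [0.6143 0.0485 0.012 ]
side mark_green [303.7 272.6] 0.37 [ 0.6282 -0.1844  0.012 ]
side mark_red [285.5 220.4] 0.58 [ 0.6736 -0.0215  0.012 ]
side mark_red [311.1 331.5] 0.31 [ 0.5591 -0.3225  0.012 ]
side bottle_amber [309.3 334. ] 0.58 [ 0.556 -0.322  0.   ]
side bottle_green [197.8 204.8] 0.86 [0.4852 0.1531 0.    ]
side cap_bowl [315.7 194.4] 0.62 [0.8079 0.0258 0.    ]
1.0
```

```bash
python3 -c "
import cv2,numpy as np
a=cv2.imread('pics/top0.png');b=cv2.imread('pics/side0.png')
A=cv2.resize(a[120:290,150:410],None,fx=3,fy=3,interpolation=2)
B=cv2.resize(b[160:350,150:400],None,fx=3,fy=3,interpolation=2)
cv2.imwrite('pics/tz.png',A);cv2.imwrite('pics/sz.png',B)"
```

```text
(no output)
```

View pics/tz.png

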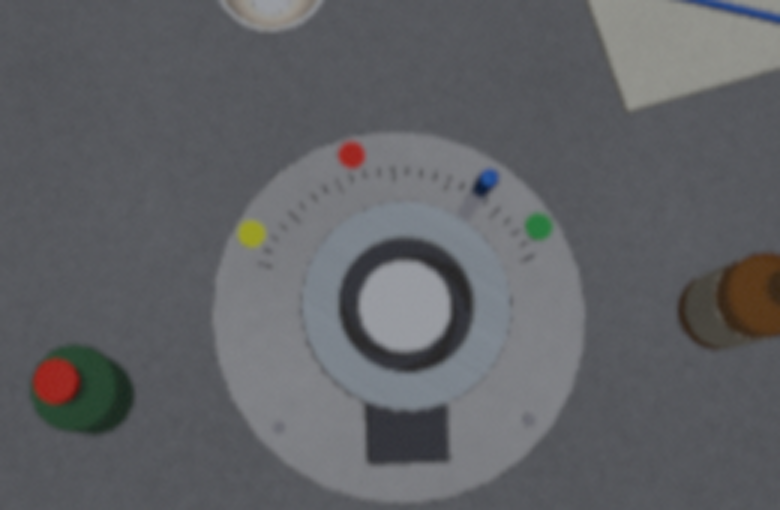

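View pics/sz.png

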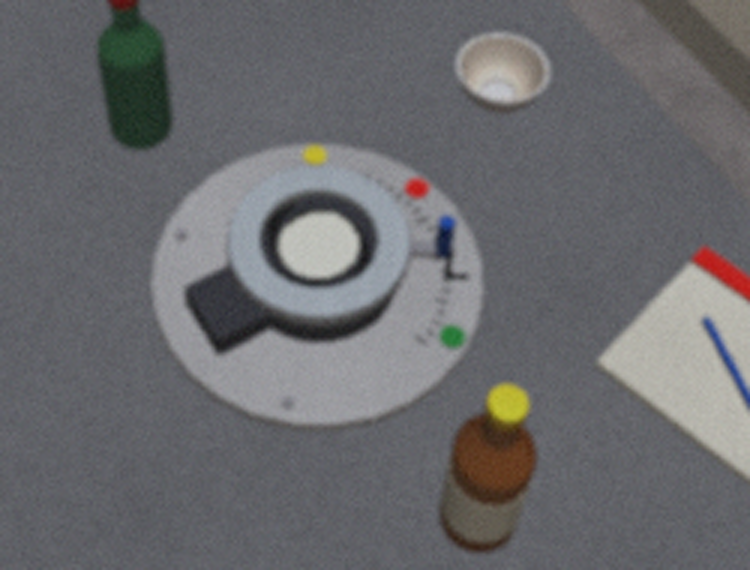

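View pics/side0.png

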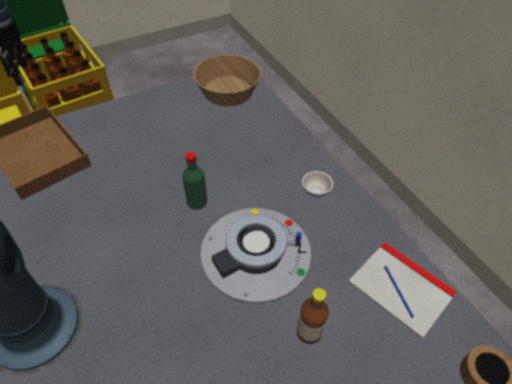

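Pictures: the yellow mark is to the left (top px ≈ 233,198), red near the middle, green right; the blue post at ≈ (312,180) is between red and green. So I push counter-clockwise. Next I refine the positions with colour centroids.

```bash
cat > fit.py <<'E'
from h import *
from scipy.optimize import least_squares
def cen(im,name,guess,r=9):
    x=im.astype(float);R,G,B=x[...,0],x[...,1],x[...,2]
    w={'yellow':np.minimum(R,G)-B-35,'red':R-np.maximum(G,B)-50,'green':G-np.maximum(R,B)-25}[name]
    w=np.clip(w,0,40)
    v,u=np.mgrid[:x.shape[0],:x.shape[1]]
    w=w*((u-guess[0])**2+(v-guess[1])**2<r*r)
    return np.array([(w*u).sum(),(w*v).sum()])/w.sum() , w.sum()
if __name__=="__main__":
    G={'top':dict(yellow=(233,198),red=(266,172),green=(329,195)),'side':dict(yellow=(255,211),red=(288.5,222.5),green=(301,272))}
    obs={}
    for c in G:
        im=cv2.imread(f'pics/{c}0.png')[:,:,::-1]
        for n in G[c]:
            p,s=cen(im,n,G[c][n]);obs[c,n]=p;print(c,n,p.round(1),s,atz(c,p,.0135).round(4))
    def model(q):
        x,y,yaw,a,b,d=q
        return {n:np.array([x+.13*np.cos(yaw+t),y+.13*np.sin(yaw+t),.0135]) for n,t in zip(['yellow','red','green'],[a,b,d])}
    def res(q):
        m=model(q);r=[]
        for (c,n),p in obs.items(): r+=list(proj(c,m[n])-p)
        return np.array(r+[(q[3]-1.05)*30,(q[4]-.25)*30,(q[5]+1.05)*30])
    s=least_squares(res,[.555,-.065,0,1.05,.25,-1.05]);print(s.x.round(4),s.fun.round(2))
    m=model(s.x);print(m)
    for post in [tip_of('top','lever_post'),tip_of('side','lever_post')]: pass
    for c,px in [('top',(310.2,182.2)),('side',(297.1,233.8))]:
        p=atz(c,px,.102)[:2]-s.x[:2];print('post r,ang',np.hypot(*p),np.arctan2(p[1],p[0])-s.x[2])
    L=s.x
    im=cv2.imread('pics/top0.png')
    for rr,z in [(.145,.012),(.078,.067)]:
        for t in np.linspace(0,6.28,60):
            u=proj('top',[L[0]+rr*np.cos(t),L[1]+rr*np.sin(t),z]);im[int(round(u[1])),int(round(u[0]))]=(0,0,255)
    cv2.imwrite('pics/tfit.png',cv2.resize(im[120:290,150:410],None,fx=3,fy=3,interpolation=0))
E
python3 fit.py
```

```text
top yellow [233.4 197.5] 2374.0 [0.6127 0.0492 0.0135]
top red [266.7 171.2] 2065.0 [ 0.6771 -0.0288  0.0135]
top green [329.1 195.1] 1374.0 [ 0.6216 -0.176   0.0135]
side yellow [254.5 211.2] 1516.0 [0.6129 0.0464 0.0135]
side red [288.6 222.3] 1485.0 [ 0.677  -0.0319  0.0135]
side green [300.3 271.7] 1204.0 [ 0.6215 -0.1788  0.0135]
[ 0.5527 -0.067   0.0392  1.0502  0.2504 -1.0505] [ 0.4  -0.07  0.48 -0.06  0.51 -0.03 -0.31 -0.44 -0.31 -0.55 -0.29 -0.53
  0.    0.01 -0.02]
{'yellow': array([0.61285442, 0.04822074, 0.0135    ]), 'red': array([ 0.67724725, -0.02988118,  0.0135    ]), 'green': array([ 0.62165825, -0.17718203,  0.0135    ])}
post r,ang 0.09447504644206588 -0.6001653334359206
post r,ang 0.10189149902549073 -0.6447174119761889
```

View pics/tfit.png

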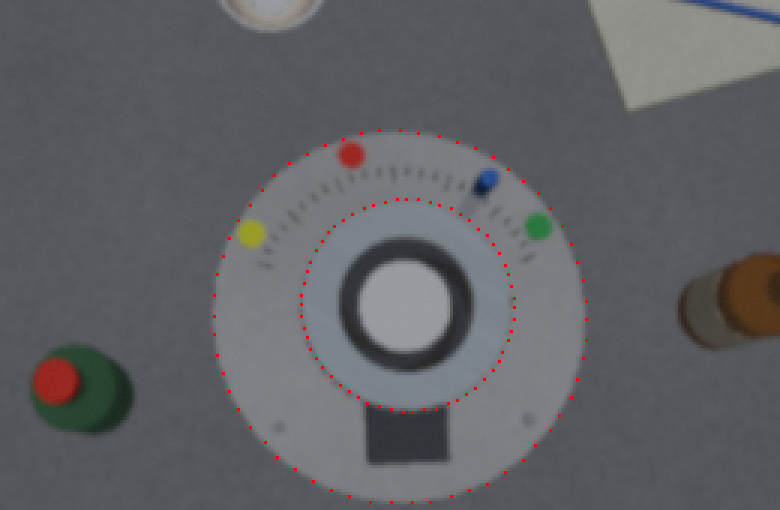

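The fit agrees with the plate and ring outlines: axis (0.553, −0.067), yaw 0.039, and yellow at 1.09 rad in world axes. The lever stands at about −0.58. Next I check that the arm can follow the arc, then approach with the fingers shut.

```bash
cat >> h.py <<'E'
from scipy.spatial.transform import Rotation as Ro
C=np.array([.5527,-.067]);YAW=.0392;TY=1.0895
def pose(th,s,z,flip):
    r=np.array([np.cos(th),np.sin(th)]);t=np.array([-r[1],r[0]])
    p=C+.105*r-s*t
    f=-1 if flip else 1
    x=f*np.array([*r,0]);zz=np.array([0,0,-1.]);y=np.cross(zz,x)
    return [*p,z],Ro.from_matrix(np.c_[x,y,zz]).as_quat().tolist()
E
python3 - <<'E'
from h import *
for px in [(312,179.3)]: 
    p=atz('top',px,.102)[:2]-C;print(np.hypot(*p),np.arctan2(p[1],p[0]))
print(read_qpos())
for fl in (0,1):
  for th in (-.58,0,.5,1.09):
    for z in (.3,.093):
      q=inverse_kinematics(*pose(th,.05,z,fl)); print(fl,th,z,None if q is None else np.round(q,2))
E
```

```text
0.10203198331857803 -0.560698106303554
[-1.39276701  0.3828713   0.04388061  1.5979387  -0.01787938  1.1611986
 -0.04989247]
0 -0.58 0.3 [-0.7   0.71  1.38  1.62 -0.7   1.41 -1.39]
0 -0.58 0.093 [-0.59  0.89  1.14  1.78 -0.91  1.11 -1.27]
0 0 0.3 [-0.58  0.55  1.    1.53 -0.47  1.32 -1.1 ]
0 0 0.093 [-0.5   0.76  0.86  1.69 -0.66  1.01 -0.97]
0 0.5 0.3 [-0.59  0.51  0.87  1.52 -0.4   1.31 -0.74]
0 0.5 0.093 [-0.49  0.7   0.72  1.68 -0.55  0.97 -0.64]
0 1.09 0.3 [-0.67  0.42  0.8   1.58 -0.31  1.27 -0.3 ]
0 1.09 0.093 [-0.58  0.65  0.69  1.75 -0.5   0.93 -0.17]
1 -0.58 0.3 [-0.53  0.46  0.99  1.61 -0.4   1.28  1.51]
1 -0.58 0.093 [-0.46  0.72  0.91  1.78 -0.68  0.98  1.71]
1 0 0.3 [-0.56  0.53  0.96  1.53 -0.44  1.32  2.02]
1 0 0.093 [-0.39  0.69  0.69  1.69 -0.52  0.96  2.07]
1 0.5 0.3 [-0.51  0.47  0.75  1.51 -0.32  1.29  2.34]
1 0.5 0.093 [-0.34  0.64  0.5   1.67 -0.37  0.93  2.37]
1 1.09 0.3 [-0.5   0.37  0.56  1.57 -0.2   1.25  2.75]
1 1.09 0.093 [-0.32  0.56  0.32  1.73 -0.22  0.88  2.76]
```

```bash
python3 - <<'E'
from h import *
move_gripper(0.0,20)
p=read_eef_pos();movel([p[0],p[1],.32],speed=.2)
q=list(read_qpos());q[0]=-1.0;q[2]=0;q[4]=0;move_j(q);print(read_eef_pos())
q[0]=.27;q[6]=-1.0;move_j(q);print(read_eef_pos(),read_qpos(),read_time_s())
th=-.57
for z in (.2,.093):
  for t in (-.57,0,.5,1.09):
    print(z,t,np.round(inverse_kinematics(*pose(t,.05,z,0)),2))
E
```

```text
[0.38239086 0.52468116 0.31951779]
[ 0.61450182 -0.21077964  0.32036293] [ 2.68530513e-01  3.33949128e-01 -1.59302162e-03  1.51635583e+00
 -3.26724597e-04  1.28999023e+00 -9.99947520e-01] 6.0083
0.2 -0.57 [ 0.12  0.4   0.1   1.68 -0.04  1.06 -1.91]
0.2 0 [ 0.12  0.46 -0.    1.59  0.    1.09 -1.46]
0.2 0.5 [ 0.1   0.47 -0.1   1.58  0.05  1.09 -1.08]
0.2 1.09 [ 0.09  0.43 -0.2   1.65  0.1   1.08 -0.62]
0.093 -0.57 [ 0.13  0.53  0.09  1.75 -0.06  0.87 -1.9 ]
0.093 0 [ 0.12  0.58 -0.01  1.66  0.    0.9  -1.46]
0.093 0.5 [ 0.1   0.59 -0.09  1.65  0.06  0.91 -1.09]
0.093 1.09 [ 0.08  0.55 -0.19  1.71  0.13  0.89 -0.64]
```

```bash
python3 - <<'E'
from h import *
move_ptp(*pose(-.57,.055,.2,0))
movel(*pose(-.57,.055,.093,0),speed=.12)
print(read_time_s(),read_eef_pos(),pose(-.57,.055,.093,0),read_ft_force())
a=snap('side','s1');b=snap('wrist','w1');c=snap('top','t1')
cv2.imwrite('pics/m1.png',np.hstack([cv2.resize(a[190:300,220:360],(700//2*1,275)),cv2.resize(b,(366,275))])[:,:,::-1])
E
```

```text
7.9167 [ 0.6123153  -0.17024712  0.09400263] ([np.float64(0.6114198397116699), np.float64(-0.16996591875099154), 0.093], [0.9596616526574011, -0.281157451295294, 0.0, -0.0]) [ 0.23104687  0.59551225 -0.35613263]
```

View pics/m1.png

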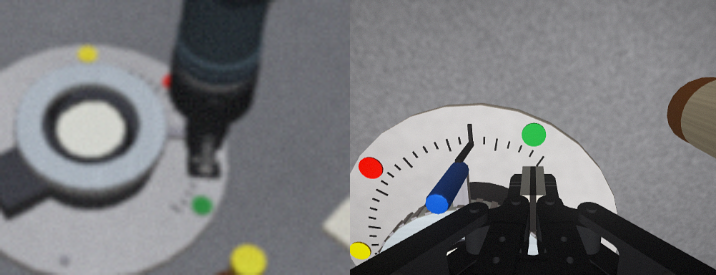

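View pics/w1.png

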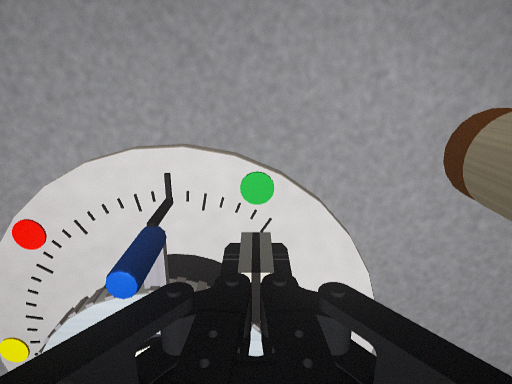

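The wrist view shows a clear post (top at 122,285) left of the shut fingers and the pointer tip at (167,175). The wide knuckles sit higher up, so I raise 4 mm for margin and push part of the way.

```bash
cat > arc.py <<'E'
from h import *
def arc(t0,t1,s=.0215,z=.098,step=.12,speed=.06):
    n=max(1,int(np.ceil(abs(t1-t0)/step)));F=[]
    for t in np.linspace(t0,t1,n+1)[1:]:
        movel(*pose(t,s,z,0),speed=speed);F.append(round(float(np.linalg.norm(np.array(read_ft_force())[:2])),1))
    print('F',F,'t',read_time_s(),read_eef_pos())
E
python3 - <<'E'
from arc import *
movel(*pose(-.57,.055,.098,0))
movel(*pose(-.75,.0215,.098,0),speed=.06)
arc(-.75,.2)
snap('wrist','w2');print(tip_of('wrist','pointer_tip'));T=camera_params('wrist');np.save('w2.npy',T['camera_from_world'])
for d in tip_of('wrist','pointer_tip')[:2]:
    p=atz('wrist',d['at'],.0215);v=p[:2]-C;print(p,np.hypot(*v),np.arctan2(v[1],v[0]),d['confidence'])
E
```

```text
F [0.7, 1.0, 0.6, 0.3, 0.2, 0.9, 0.8, 1.1] t 11.6 [ 0.65986092 -0.06707859  0.09799403]
[{'at': [220.1, 170.8], 'confidence': 0.61}]
[ 0.67873039 -0.04325182  0.0215    ] 0.12824833186230641 0.18624828079821348 0.61
```

View pics/w2.png

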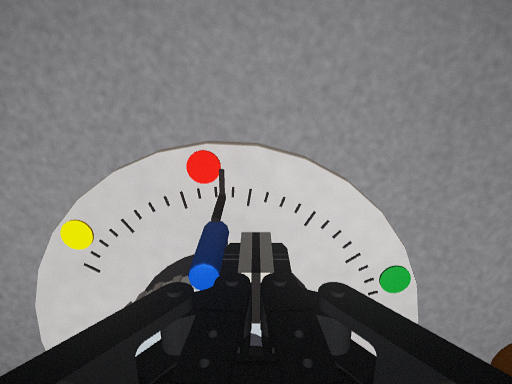

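The post is touching the finger's outside and the pointer (221,171) is at 0.186 rad for a command of 0.2. The push works as modelled, so I continue to just short of yellow.

```bash
cat > meas.py <<'E'
from arc import *
from fit import cen
def meas(name):
    im=snap('wrist',name)
    out=[]
    for d in tip_of('wrist','pointer_tip')[:2]:
        p=atz('wrist',d['at'],.0215);v=p[:2]-C;print('tip',np.round(d['at'],1),p.round(4),np.hypot(*v).round(4),np.arctan2(v[1],v[0]).round(4),d['confidence'])
    g=proj('wrist',[*(C+.13*np.array([np.cos(TY),np.sin(TY)])),.0135])
    for _ in range(3): g,s=cen(im,'yellow',g,22)
    p=atz('wrist',g,.0135);v=p[:2]-C;print('yel',g.round(1),s,p.round(4),np.hypot(*v).round(4),np.arctan2(v[1],v[0]).round(4))
E
python3 - <<'E'
from meas import *
arc(.2,1.03)
meas('w3')
E
```

```text
F [0.5, 0.5, 0.6, 0.1, 0.8, 0.5, 0.3] t 14.2583 [0.62519472 0.01182803 0.09799645]
tip [222.4 168.2] [0.6211 0.0418 0.0215] 0.1285 1.0099 0.7
yel [207.5 164.7] 35371.0 [0.6124 0.0473 0.0135] 0.1289 1.0897
```

View pics/w3.png

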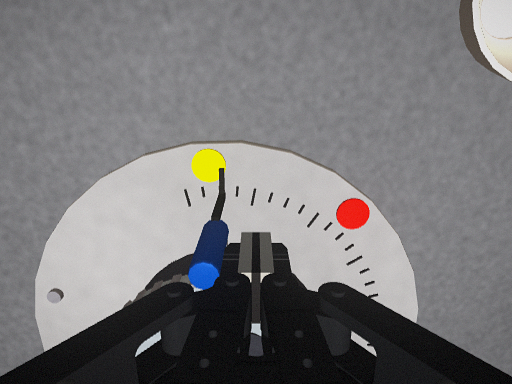

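The pointer is at 1.010 and yellow at 1.090, both from the same picture. I push the remaining 0.078.

```bash
python3 - <<'E'
from meas import *
arc(1.03,1.108,step=.03,speed=.03)
pause(.3)
meas('w4')
E
python3 -c "
import cv2
cv2.imwrite('pics/w4z.png',cv2.resize(cv2.imread('pics/w4.png')[120:260,150:300],None,fx=4,fy=4,interpolation=0))"
```

```text
F [0.1, 0.8, 0.3] t 15.1083 [0.61867278 0.01752179 0.09803044]
tip [223.  168.4] [0.6121 0.047  0.0215] 0.1286 1.0902 0.88
tip [362.1 225.7] [ 0.675  -0.0274  0.0215] 0.1286 0.3134 0.51
yel [224.5 164. ] 34566.0 [0.6127 0.0476 0.0135] 0.1294 1.0885
```

View pics/w4z.png

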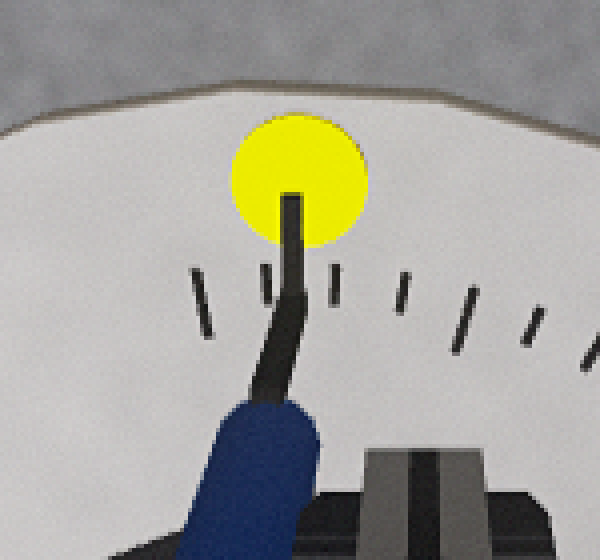

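By the numbers the pointer is over the middle of yellow (1.090 against 1.089). Now I back away along the arc, lift, and look again from clear of the lever.

```bash
python3 - <<'E'
from meas import *
movel(*pose(1.108,.055,.098,0),speed=.06)
meas('w5')
movel(*pose(1.108,.055,.22,0),speed=.12)
# centred view: straight over the lever, camera inward
movel(*pose(1.09,.0,.26,0),speed=.15)
meas('w6')
q=list(read_qpos());q[0]+=.6;move_j(q)
snap('top','t6');snap('side','s6')
for c in('top','side'):
  for n in('bottle_amber','bottle_green','cap_bowl'):
    d=tip_of(c,n)
    if d: print(c,n,atz(c,d[0]['at'],0).round(3),d[0]['confidence'])
  for d in tip_of(c,'pointer_tip')[:2]:
    p=atz(c,d['at'],.0215);v=p[:2]-C;print(c,p.round(4),np.hypot(*v),np.arctan2(v[1],v[0]),d['confidence'])
print(read_time_s(),read_eef_pos())
im=cv2.imread
A=cv2.resize(im('pics/t6.png')[150:290,160:350],(570,420));B=cv2.resize(im('pics/w6.png'),(560,420))
cv2.imwrite('pics/z6.png',A);cv2.imwrite('pics/s6z.png',cv2.resize(im('pics/s6.png')[170:310,190:340],(600,560)))
E
```

```text
tip [170.  169.7] [0.6121 0.0462 0.0215] 0.1278 1.0877 0.71
yel [172.4 163.8] 34369.0 [0.6126 0.0479 0.0135] 0.1296 1.0903
tip [255.2 132.5] [0.6115 0.0436 0.0215] 0.1253 1.0821 0.69
yel [254.3 128.4] 12179.0 [0.6121 0.0469 0.0135] 0.1285 1.09
top bottle_amber [ 0.556 -0.317  0.   ] 0.88
top bottle_green [0.488 0.168 0.   ] 0.65
top cap_bowl [0.809 0.04  0.   ] 0.9
top [0.6114 0.0513 0.0215] 0.132091580139449 1.1102912544171963 0.62
side bottle_amber [ 0.559 -0.313  0.   ] 0.93
side bottle_green [0.493 0.162 0.   ] 0.87
20.0167 [ 0.51057207 -0.31863695  0.25896761]
```

View pics/w6.png

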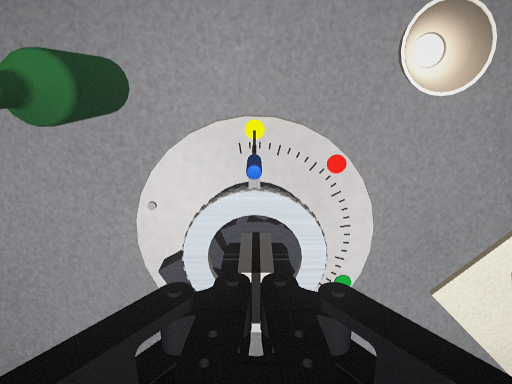

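View pics/s6z.png

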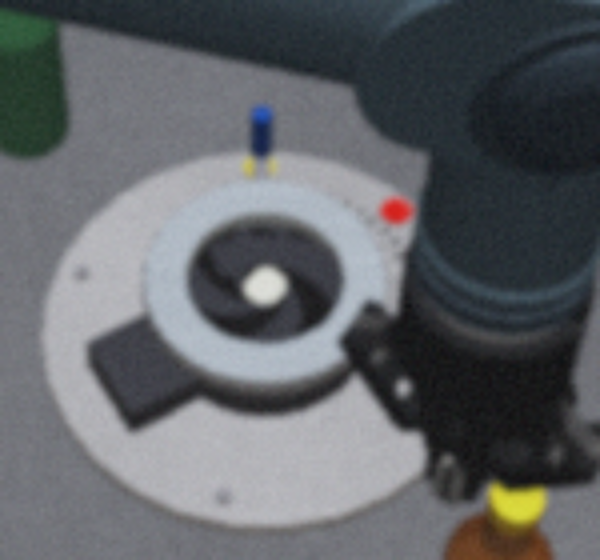

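View pics/t6.png

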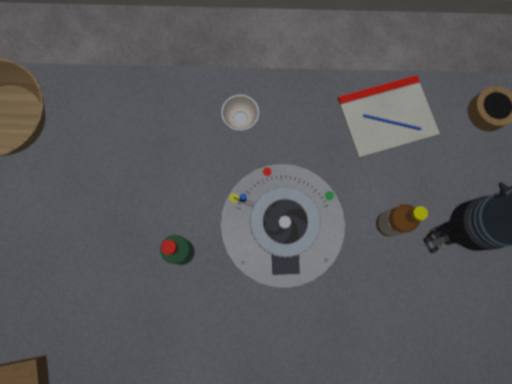

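Over the lever, the wrist view (w6) has the pointer on the mark at column ≈ 254. To settle it, I measure the pointer's own pixels in that picture, where parallax is smallest.

```bash
python3 - <<'E'
from h import *
im=cv2.imread('pics/w6.png').astype(int)
for r in range(131,153,2):
    row=im[r,235:275].sum(1); w=np.clip(260-row[14:26],0,None); print(r,(w*np.arange(249,261)).sum()/max(w.sum(),1),w.sum())
y=(np.minimum(im[...,1],im[...,2])-im[...,0]>60); v,u=np.nonzero(y[100:145,230:280]); print('yellow cols',u.min()+230,u.max()+230,v.min()+100,v.max()+100)
cv2.imwrite('pics/w6z.png',cv2.resize(im[110:190,215:295].astype(np.uint8),None,fx=7,fy=7,interpolation=0))
E
```

```text
131 253.66544117647058 272
133 253.6798245614035 228
135 253.63755458515283 229
137 253.6209677419355 248
139 253.5966386554622 238
141 253.71604938271605 243
143 252.76956521739132 460
145 253.89601386481803 577
147 254.70108695652175 552
149 253.68794326241135 564
151 253.72857142857143 560
yellow cols 245 264 119 139
```

View pics/w6z.png

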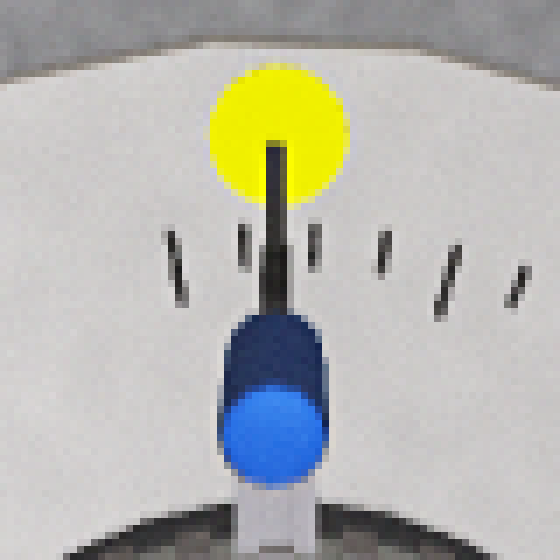

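```bash
python3 - <<'E'
from h import *
print(read_ft_force(),np.abs(read_joint_vel()).max(),read_time_s());sign_off()
E
```

```text
[-0.71983941 -0.59338784  0.26010144] 0.0033493526810304372 20.0167
the job is handed in; nothing more can be done
```

I set the lamp for the yellow crates and handed the job in at 20.0 s. With the gripper shut, I pushed the lever post counter-clockwise round its arc with the outside of a finger. I then backed the hand off, lifted it clear and swung it away.

**Pointer:** It stands over the yellow mark, within about 1 mm of the middle.
- While the finger was still touching, the wrist camera put the pointer at 1.090 rad and the mark at 1.089.
- After backing off, it put them at 1.088 and 1.090.
- In the last wrist picture from above, the pointer's own pixels read about 0.9 mm (0.007 rad) counter-clockwise of the middle.

**Disagreements:** In that last picture the network's pointer tip read 1.082 rad. In the top camera it read 1.110. That camera is coarse and the tip is largely hidden by the post there, so I relied on the wrist pictures and did not nudge further.

**Forces and other objects:** The sideways force at the wrist, read after each step of the push, stayed at or below about 1.1 N. The bottles and the bowl read within about 1 cm of their first positions, roughly the spread of these readings. The side camera gave no last reading for the bowl, so that check is from the top camera only.

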